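# Hang rinsed glazing tools on the swing-out drip rack

### The job

The dipping tongs and the wire dipping basket have been rinsed and must drip dry. Swing the arm of the drip rack out over its tray until it meets its stop, hang the tongs astride the straight part of its bar with one leg down on each side, and hang the basket on the hook at the end of the arm by the kink in its handle. Leave the pail standing upright, and do not disturb the beaker and the cup that stand beside the rack.

Things in the scene. Friction and masses are not known exactly. Their poses are not given: they have to be found in the camera images.
- rack: Steel drip rack, fixed to the desk: a tray 300 x 150 mm with walls 20 mm high and a round post 16 mm thick, 221 mm tall, near one short end. Origin: on the post's axis at the desk top. Its -x axis points along the middle of the tray, which runs from 25 mm behind the post to 275 mm in front of it and 75 mm to either side.
- drip_arm (a joint): Angle of the rack's arm about its post (rad); stiff, stays where left (0.35 N m of friction). 0: folded, pointing along the rack's +y, off the tray; 1.571: at its stop, pointing along the rack's -x, over the tray. Grows anticlockwise from above. The arm is a level round bar 12 mm thick, axis 195 mm above the desk, straight from 26 to 176 mm from the post's axis, with a hook at its end.
- bar_mid (a point): Point on the axis of the arm's bar, 95 mm from the post's axis: the middle of the straight part. Its x axis runs along the bar towards the post, its z axis points up; it turns with the arm.
- hook_seat (a point): Top of the rod at the lowest point of the arm's hook, where a handle comes to rest: 197 mm from the post's axis, 189 mm above the desk. The hook, of 10 mm rod, dips 11 mm below the bar there and then turns up to a tip 222 mm from the post's axis, whose top is 31 mm above the bar's axis. Same axes as bar_mid.
- tongs: One-piece rigid steel tongs: an upside-down U of strip 24 mm wide (along x), 3 mm thick, 102 mm tall, 130 g. Start astride the pail's rim, one leg inside it. Origin: under the middle of the bow (crown), where they rest; z up; legs apart along y, outside width 41 mm at 24 mm below the origin, 44 mm at 46 to 70 mm below; free gap between the tips 30 mm.
- tongs_tip_a (a point): Lower end of the leg on the +y side of the tongs, 99 mm below their origin.
- tongs_tip_b (a point): Lower end of the leg on the -y side of the tongs, 99 mm below their origin.
- pail: White plastic pail, 130 mm tall, 104 mm across at its base and 128 mm at its rim, wall 3.5 mm, empty, 0.45 kg, with a thin wire bail lying against its side. Origin under its base. The tongs hang on its rim on its +y side.
- basket: Round wire basket, 112 mm across, rim 55 mm high, 0.2 kg, with a fixed upright handle of round rod 8.4 mm thick across its diameter. Origin under its base, z up. The handle stands in its y-z plane: sides at y = +-55 mm, top level and straight at z = 148 mm (rod axis) from 16 to 47 mm either side of the middle, with an 8 mm upward kink at the middle.
- basket_eye (a point): Underside of the rod at the middle of the handle's kink, 152 mm above the basket's base: the point that sits on the hook.
- beaker: Plain pale glazed beaker, 66 mm across and 94 mm tall, standing beside the drip rack; a bystander. Origin under its base.
- bisque_cup: Unglazed rounded cup without a handle, 75 mm across and 64 mm tall, standing beside the drip rack; a bystander. Origin under its base.

How it is judged (in metres and radians):
At the end, for the whole second after the job is handed in: Arm within 0.12 rad of its stop; tongs upright (0.35 rad) astride the bar's straight part (70 mm of its middle), a tip on each side, crown on the bar; basket upright (0.3 rad), kink within 15 mm of the hook's seat; both still; pail upright on the desk (value of joint drip_arm above 1.45 rad and x of tongs in the frame of bar_mid between -0.07 and 0.07 m and y of tongs in the frame of bar_mid between -0.014 and 0.014 m and z of tongs in the frame of bar_mid between -0.004 and 0.016 m and ((y of tongs_tip_a in the frame of bar_mid above 0.006 m and y of tongs_tip_b in the frame of bar_mid below -0.006 m) or (y of tongs_tip_a in the frame of bar_mid below -0.006 m and y of tongs_tip_b in the frame of bar_mid above 0.006 m)) and angle between tongs's own z axis and vertical below 0.35 rad and distance between basket_eye and hook_seat below 0.015 m and angle between basket's own z axis and vertical below 0.3 rad and angle between pail's own z axis and vertical below 0.1 rad and height (world z) of pail below 0.01 m and linear speed of each of tongs, basket below 0.05 m/s); the robot touches nothing.
It fails at once if The beaker is shifted by more than 30 mm (distance of beaker from where it was at the start of the episode above 0.03 m).
It fails at once if The cup is shifted by more than 30 mm (distance of bisque_cup from where it was at the start of the episode above 0.03 m).
It fails at once if The pail is tipped more than 0.6 rad (angle between pail's own z axis and vertical above 0.6 rad).
It also fails if it takes over 70 s, if anything falls off the work surface, if the arm or the gripper's body presses on something with over 40 N, if the wrist force passes 120 N, or if a joint passes its speed limit or range.

### The arm

A 6-joint arm with a two-finger parallel gripper is mounted at the origin on the work surface; the furniture and walls round the work are solid. World frame = base frame: x ahead of the robot, y to its left, z up, the work surface at z = 0. Lengths are in m, angles in degrees, forces in N, time in s.
With the tool pointing down it reaches from about 0.3 to 0.85 m from the base axis. Payload 5.4 kg.
Tool frame: the origin (TCP) lies midway between the tips of the shut fingers; the grasp point (between the pads) lies 19 mm behind it; x points along the fingers, y is the direction in which the jaws open and shut, and the axes are right-handed (so a half turn about x gives the same grasp; the last joint's range is limited). The gripper opens to 85 mm and grips with 20 to 120 N. Pads are 22 mm wide; open, the fingers measure 114 mm over their backs; the gripper's body (76 mm by 85 mm) begins 54 mm behind the grasp point. The pads swing forward as they close: fully open they stand 13 mm farther back than shut.
Start: joints at [64.452, 9.076, 91.501, -0, 79.423, -12.038], TCP at [0.134, 0.559, 0.231] pointing down, gripper open.
Joint ranges: [-166.64, 166.64], [-54.1, 131.32], [10.49, 154.53], [-73.88, 253.88], [9.74, 151.15], [-171.62, 171.62]. Speed limits (degrees/s): [147.25, 147.25, 180, 180, 180, 180].

### API

Orientations are given as a 3x3 rotation matrix whose columns are the frame's x, y, z axes.
In Python, from plant import arm, gripper_open, grab, vision, close_job gives the robot as it stands. The module is installed in compiled form; this text tells all that it offers. Calls block until the motion is done:
- arm.move_to(position, orientation): joint-space move of the TCP to a pose.
- arm.line_to(position, rot=None, vel=0.15): straight line of the TCP; rot=None keeps the orientation; vel is the mean speed in m/s.
- arm.move_j(angles): joint-space move.
- gripper_open() and grab(grasp_force=None): open the fingers fully, or close them until they stop; grasp_force is the grip in N (None keeps the last).
- arm.sleep(seconds).
- arm.inverse_kinematics(position, orientation): joint angles nearest the present ones, or None.
- arm.sense(): the state.
- vision.capture(name): name is "scene" or "top" or "wrist"; returns the picture (420x560x3 uint8, red, green, blue); there is no depth.
- vision.camera_info(name): a dict with "fx", "fy", "cx", "cy" (pixels), "camera_from_world" (4x4, takes a point from world to camera coordinates). Camera axes: x right, y up, looking along -z (the intrinsics and any distortion apply to the point x, -y, -z); pixel columns grow to the right and rows downward; lengths in m; the calibration is good to about 2 mm. A picture is of the moment at which its call begins: read the wrist's pose just before it. camera_info takes no time and is no camera call; for the wrist camera it gives the pose at the moment of the call.
A pose or a line that the arm cannot do raises arm.IKError and nothing moves.
- close_job(): hands the job in, once; it reports no verdict.
The state is a dict: "t": time; "q": joint angles; "joint_vel": joint speeds; "joint_torque": joint torques, N m; "tool_pos": TCP position; "ee_rot": TCP orientation; "contact_force": force on the tool from outside, world axes, zero at the start; "moment": the same for the moment, N m; "grip_width": finger opening in m.
Only numpy, scipy, OpenCV 4.12 (cv2) and the standard library are available. Lean on these libraries where they do the work, as an engineer would, in place of code of your own. Each camera call takes 0.05 s, during which the arm holds its last target. There are 200 camera calls.

## Working session

There is one attempt and no reset: what is moved stays moved. The work goes in short steps, each a Python script; the robot and the scene stay as the last script left them, time stands still between calls to the robot, and variables do not carry over. Pictures are saved under pics/ and viewed, about 8 in all and at most 12, crops included, and the job is handed in when it is done.

```bash
mkdir -p pics
cat > h.py <<'E'
import numpy as np, cv2
from plant import arm, gripper_open, grab, vision, close_job
def info(n):
    i=vision.camera_info(n); return i, np.array(i["camera_from_world"])
def ray(n,u,v,ci=None):
    i,T=ci or info(n)
    d=np.array([(u-i["cx"])/i["fx"],-(v-i["cy"])/i["fy"],-1.])
    R=T[:3,:3]; return -R.T@T[:3,3], R.T@d
def onz(n,u,v,z,ci=None):
    o,d=ray(n,u,v,ci); return o+d*(z-o[2])/d[2]
def tri(*obs):
    A=np.zeros((3,3));b=np.zeros(3)
    for ob in obs:
        o,d=ray(*ob); d=d/np.linalg.norm(d); P=np.eye(3)-np.outer(d,d); A+=P;b+=P@o
    p=np.linalg.solve(A,b); return p
def proj(n,p,ci=None):
    i,T=ci or info(n); c=T[:3,:3]@np.array(p)+T[:3,3]
    return i["cx"]+i["fx"]*c[0]/-c[2], i["cy"]-i["fy"]*c[1]/-c[2]
def snap(n,f,crop=None,s=1):
    im=vision.capture(n)[:,:,::-1]; cv2.imwrite("pics/raw_"+f,im)
    if crop: x0,y0,x1,y1=crop; im=im[y0:y1,x0:x1]
    cv2.imwrite("pics/"+f,cv2.resize(im,None,fx=s,fy=s,interpolation=cv2.INTER_CUBIC))
E
python3 - <<'E'
from h import *
for n in("top","scene"):
    snap(n,n+"1.png",None,1.4)
    i,T=info(n); print(n,{k:v for k,v in i.items() if k!="camera_from_world"},(-T[:3,:3].T@T[:3,3]).round(3),T[:3,:3].round(2).tolist())
print(arm.sense())
E
```

```text
top {'fx': 414.83203596918474, 'fy': 414.83203596918474, 'cx': 278.5882097082379, 'cy': 213.81767778000696} [ 0.424 -0.007  1.301] [[0.01, -1.0, -0.01], [0.99, 0.01, 0.1], [-0.1, -0.01, 0.99]]
scene {'fx': 430.2423469771584, 'fy': 430.2423469771584, 'cx': 274.7092784254671, 'cy': 213.72294601376265} [1.1   0.376 0.898] [[-0.57, 0.82, 0.01], [-0.61, -0.44, 0.66], [0.54, 0.37, 0.75]]
{'t': 0.1, 'q': array([ 6.44520256e+01,  9.11111209e+00,  9.15654627e+01,  2.47316987e-03,
        7.94225048e+01, -1.20366348e+01]), 'joint_vel': array([ 0.00892936, -0.15337236, -0.17613812,  0.02836829,  0.01161663,
       -0.06205978]), 'joint_torque': array([-3.54307085e-04, -3.96986389e+01, -3.32340038e+01, -1.88923855e-04,
        4.12523135e-03,  1.93888144e-05]), 'tool_pos': array([0.13409951, 0.55858898, 0.23039062]), 'ee_rot': array([[-7.84056845e-04,  2.33644884e-01,  9.72321682e-01],
       [-1.54188540e-03,  9.72320543e-01, -2.33645854e-01],
       [-9.99998504e-01, -1.68240024e-03, -4.02100940e-04]]), 'contact_force': array([-0.03026871,  0.03485668,  0.62937487]), 'moment': array([ 0.06299837, -0.00543474,  0.03738529]), 'grip_width': 0.08577764808963863}
```

View pics/top1.png

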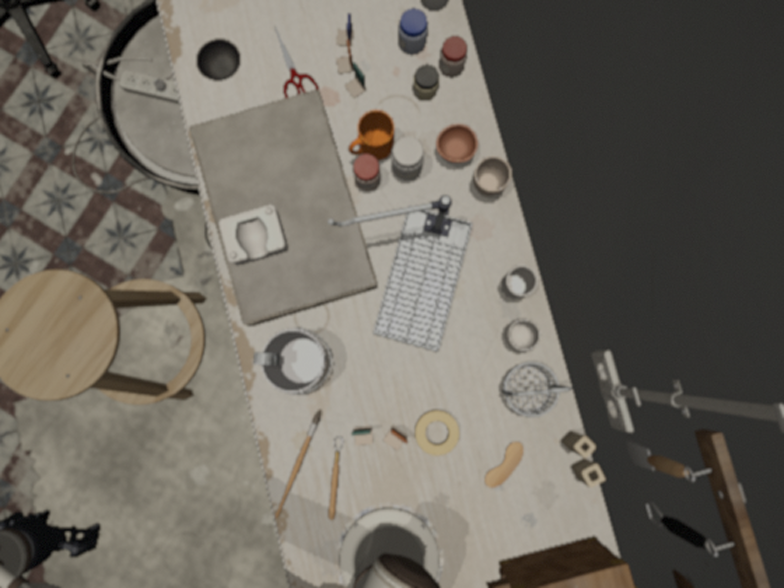

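View pics/scene1.png

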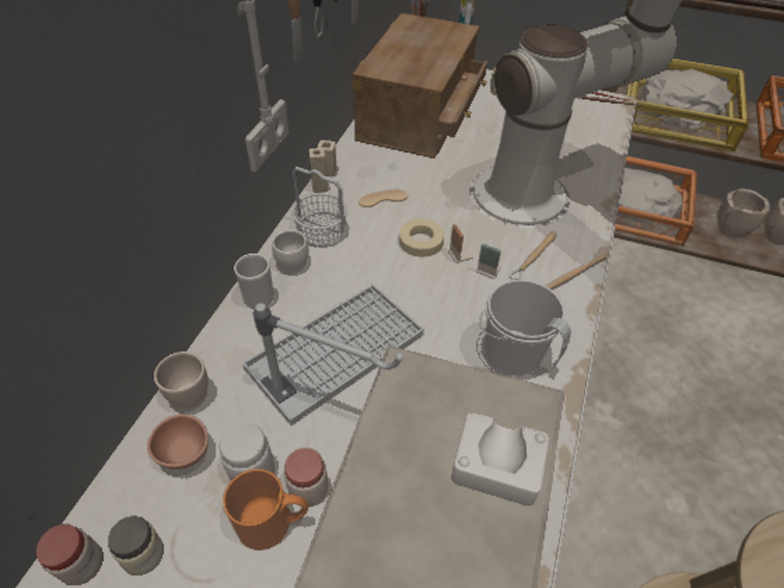

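Run:
```python
import cv2
im=cv2.imread("pics/raw_top1.png")
cv2.imwrite("pics/topc.png",cv2.resize(im[125:310,165:425],None,fx=3,fy=3,interpolation=cv2.INTER_CUBIC))
im=cv2.imread("pics/raw_scene1.png")
cv2.imwrite("pics/scc.png",cv2.resize(im[105:300,165:425],None,fx=3,fy=3,interpolation=cv2.INTER_CUBIC))
```

```text
(no output)
```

View pics/topc.png

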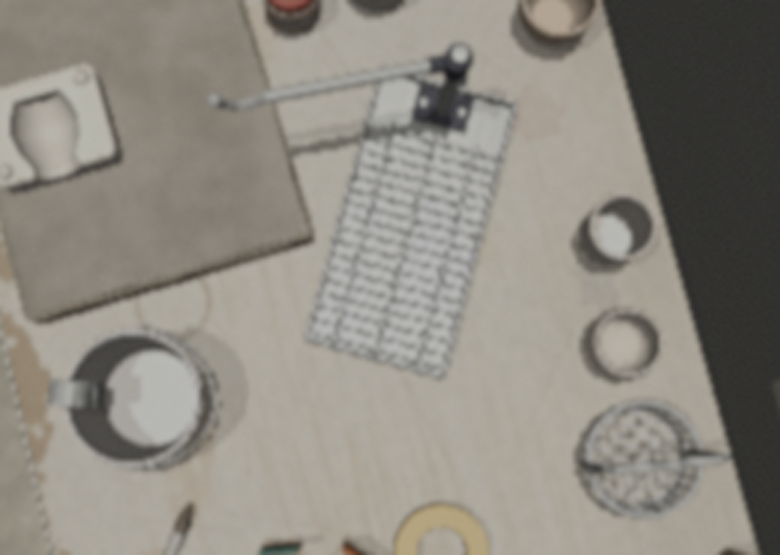

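View pics/scc.png

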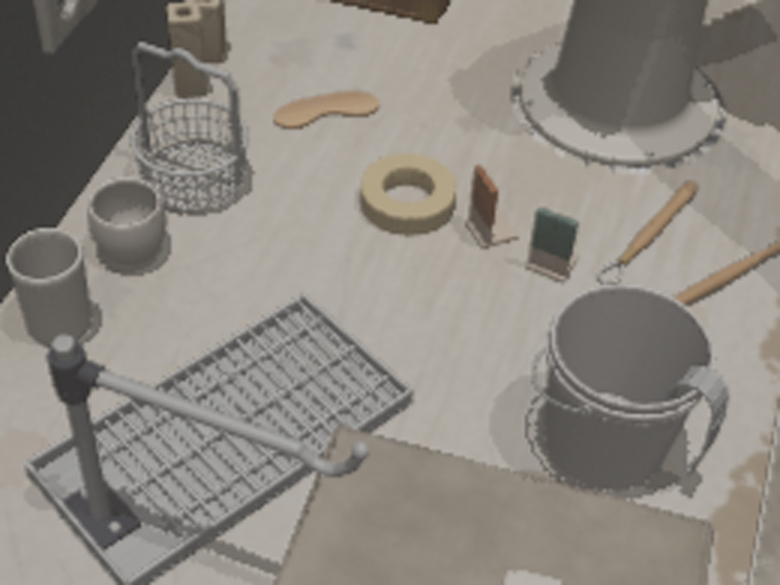

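Run:
```python
from h import *
t=lambda x,y:(165+x/3,125+y/3)
s=lambda x,y:(165+x/3,105+y/3)
P=lambda l,a:print(l,np.round(a,4))
P("post top",onz("top",*t(459,50),.221)); P("post top sc",onz("scene",*s(66,343),.221))
P("tip top",onz("top",*t(215,101),.222));P("tip sc",onz("scene",*s(360,449),.226)); P("tip tri",tri(("top",*t(215,101)),("scene",*s(360,449))))
for c in[(306,340),(443,378),(514,103),(377,78)]:P("tray top",onz("top",*t(*c),.02))
for c in[(303,298),(411,395),(127,583),(30,467)]:P("tray sc",onz("scene",*s(*c),.02))
P("pail rimC",onz("top",*t(142,400),.13))
for c in[(48,395),(78,395),(108,395),(75,382),(75,408)]:P("tongs",onz("top",*t(*c),.132))
P("tongs sc",onz("scene",*s(705,377),.13))
P("bask kink tri",tri(("top",*t(657,461)),("scene",*s(188,52))))
P("corner far",onz("scene",*s(140,47),.15));P("corner near",onz("scene",*s(232,78),.15))
P("bask center base",onz("top",*t(638,460),.04)); P("bask rim",onz("top",*t(640,455),.055))
P("h ends top",onz("top",*t(583,467),.148));P("h ends top2",onz("top",*t(728,457),.148))
P("beaker",onz("top",*t(619,228),.094));P("cup",onz("top",*t(622,342),.064))
```

```text
post top [ 0.7302 -0.1019  0.221 ]
post top sc [ 0.7282 -0.0961  0.221 ]
tip top [0.6815 0.1137 0.222 ]
tip sc [0.688  0.1205 0.226 ]
tip tri [0.6823 0.1155 0.2157]
tray top [0.4803 0.0369 0.02  ]
tray top [ 0.4431 -0.104   0.02  ]
tray top [ 0.7311 -0.1773  0.02  ]
tray top [ 0.7563 -0.0335  0.02  ]
tray sc [ 0.4509 -0.0961  0.02  ]
tray sc [0.4887 0.0461 0.02  ]
tray sc [ 0.7702 -0.0328  0.02  ]
tray sc [ 0.7343 -0.1688  0.02  ]
pail rimC [0.4175 0.1859 0.13  ]
tongs [0.421  0.2736 0.132 ]
tongs [0.4214 0.2456 0.132 ]
tongs [0.4217 0.2175 0.132 ]
tongs [0.4334 0.2488 0.132 ]
tongs [0.4093 0.2479 0.132 ]
tongs sc [0.4194 0.2619 0.13  ]
bask kink tri [ 0.3685 -0.2863  0.1637]
corner far [ 0.3754 -0.34    0.15  ]
corner near [ 0.3616 -0.2406  0.15  ]
bask center base [ 0.3634 -0.2979  0.04  ]
bask rim [ 0.369  -0.2964  0.055 ]
h ends top [ 0.3616 -0.2226  0.148 ]
h ends top2 [ 0.3723 -0.3552  0.148 ]
beaker [ 0.59   -0.2696  0.094 ]
cup [ 0.4801 -0.2779  0.064 ]
```

```bash
cat >> h.py <<'E'
POST=np.array([.729,-.099])
def down(deg):  # tool down, jaw axis at deg
    a=np.radians(deg); y=np.array([np.cos(a),np.sin(a),0]); x=np.array([0,0,-1.])
    return np.column_stack([x,y,np.cross(x,y)])
E
python3 - <<'E'
from h import *
R0=np.array(arm.sense()["ee_rot"])
def pose(th,d,z):
    a=np.radians(th); u=np.array([np.cos(a),np.sin(a)]); b=np.array([u[1],-u[0]])
    return [*(POST+.15*u+d*b),z]
grab(30)
arm.move_to(pose(102,.05,.28),down(12))
print(arm.sense()["q"].round(1),arm.sense()["t"])
arm.line_to(pose(102,.05,.172),vel=.2)
f0=arm.sense()["contact_force"]
arm.line_to(pose(102,.03,.172),vel=.1)
for th in np.arange(103,180,3.):
    arm.line_to(pose(th,.0205,.172),down(th-90),vel=.09)
    s=arm.sense(); f=s["contact_force"]-f0
    print(th,f.round(1),round(s["t"],2))
    if np.linalg.norm(f[:2])>9: break
arm.line_to(pose(th,.06,.172),vel=.2)
arm.line_to(pose(th,.06,.30),vel=.3)
arm.move_to([.39,.235,.29],down(89))
gripper_open()
snap("wrist","w1.png",None,1.4); s=arm.sense();print(s["t"],s["q"].round(1))
snap("top","top2.png",(165,125,425,310),3)
E
```

```text
[ -4.7  34.6  53.5   0.   91.9 -16.8] 3.6583
103.0 [ 0.  -0.4 -1.5] 4.98
106.0 [ 0.5 -0.8 -0.4] 5.23
109.0 [-0.2 -1.4 -1.4] 5.48
112.0 [-0.8 -0.2 -1.2] 5.73
115.0 [ 0.4 -0.4 -1.3] 5.98
118.0 [-0.7 -0.5 -1. ] 6.23
121.0 [-0.2 -0.7 -1.5] 6.48
124.0 [ 0.  -0.3 -0.6] 6.73
127.0 [-0.2 -0.6 -0.9] 6.98
130.0 [-0.5 -1.3 -0.4] 7.23
133.0 [-0.3 -1.4 -1.5] 7.48
136.0 [-0.1 -0.1 -0.6] 7.73
139.0 [ 0.5 -0.6 -0.9] 7.98
142.0 [ 0.5 -1.5 -0.9] 8.23
145.0 [ 0.1 -1.1 -0.6] 8.48
148.0 [-0.2  0.2 -1.5] 8.73
151.0 [ 0.1 -0.1 -0.5] 8.98
154.0 [-0.3 -0.4 -1.1] 9.23
157.0 [ 0.3 -0.6 -0.4] 9.48
160.0 [ 0.1 -0.6 -1.2] 9.73
163.0 [ 0.1 -0.5 -0.6] 9.98
166.0 [-0.2  1.2 -0.6] 10.23
169.0 [ 8.9 26.1 -1.1] 10.48
13.4583 [ 15.8 -11.3 105.    0.   86.3 -73.2]
```

Run:
```python
import cv2,numpy as np
a=cv2.imread("pics/raw_w1.png"); b=cv2.imread("pics/top2.png")
a=cv2.resize(a,(560,420))
b=cv2.imread("pics/raw_top2.png")[125:265,165:425]
cv2.imwrite("pics/w1b.png",cv2.resize(a,None,fx=1.4,fy=1.4)); cv2.imwrite("pics/top2b.png",cv2.resize(b,None,fx=3,fy=3,interpolation=cv2.INTER_CUBIC))
```

```text
(no output)
```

View pics/w1b.png

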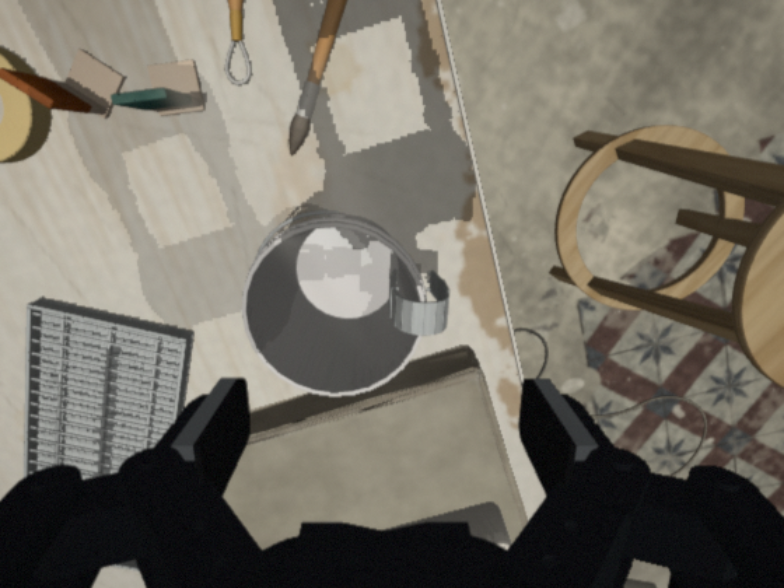

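View pics/top2b.png

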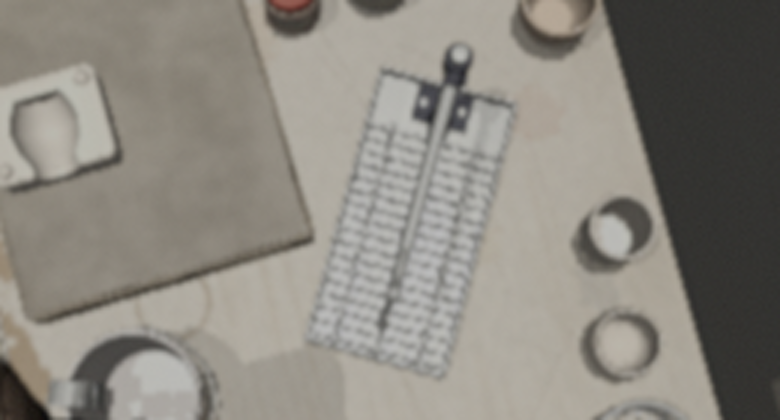

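Run:
```python
from h import *
i,T=info("wrist"); print("cam",(-T[:3,:3].T@T[:3,3]).round(3),T[:3,:3].round(2).tolist())
w=lambda x,y:(x/1.4,y/1.4)
for c in [(393,300),(448,298),(393,327),(448,329),(420,300),(420,333),(420,316)]: print(c,onz("wrist",*w(*c),.132).round(4))
for c in [(245,305),(427,305),(335,219),(335,394)]: print("rim",onz("wrist",*w(*c),.13).round(4))
t=lambda x,y:(165+x/3,125+y/3)
for c,z in [((383,325),.222),((383,325),.18),((400,270),.2),((447,90),.2)]: print("arm",onz("top",*t(*c),z).round(4))
im=cv2.imread("pics/raw_w1.png")[185:265,250:350]; cv2.imwrite("pics/wc.png",cv2.resize(im,None,fx=6,fy=6,interpolation=cv2.INTER_CUBIC))
```

```text
cam [0.315 0.237 0.432] [[0.02, 1.0, -0.0], [-0.95, 0.02, -0.3], [-0.3, 0.0, 0.95]]
(393, 300) [0.412  0.2417 0.132 ]
(448, 298) [0.4111 0.279  0.132 ]
(393, 327) [0.4316 0.2415 0.132 ]
(448, 329) [0.4337 0.2795 0.132 ]
(420, 300) [0.4123 0.26   0.132 ]
(420, 333) [0.4363 0.2602 0.132 ]
(420, 316) [0.4238 0.2601 0.132 ]
rim [0.4146 0.1403 0.13  ]
rim [0.4166 0.265  0.13  ]
rim [0.3569 0.2048 0.13  ]
rim [0.4839 0.1987 0.13  ]
arm [ 0.4852 -0.0365  0.222 ]
arm [ 0.4875 -0.0377  0.18  ]
arm [ 0.5355 -0.0518  0.2   ]
arm [ 0.6992 -0.093   0.2   ]
```

View pics/wc.png

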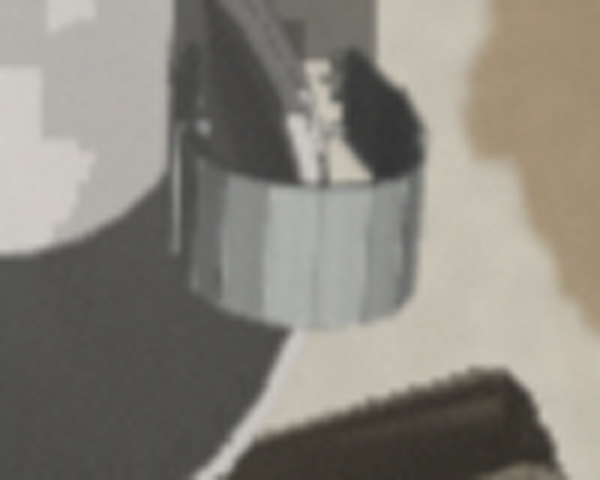

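Run:
```python
from h import *
R=down(88)
arm.move_to([.4255,.260,.18],R)
f0=arm.sense()["contact_force"]
arm.line_to([.4255,.260,.068],vel=.12)
print(arm.sense()["contact_force"]-f0)
grab(45); s=arm.sense(); print(s["grip_width"],s["contact_force"]-f0)
arm.line_to([.4255,.260,.29],vel=.15)
s=arm.sense(); print(s["grip_width"],s["contact_force"]-f0,s["t"])
u=np.array([np.cos(np.radians(165.3)),np.sin(np.radians(165.3))])
p=POST+.10*u
arm.move_to([*p,.31],down(75.3))
s=arm.sense(); print(s["grip_width"],s["t"],s["q"].round(1))
snap("wrist","w2.png",None,1.4)
```

```text
[-0.25369345  0.30196706 -0.79147109]
0.04313561541281029 [-0.84037254  0.43399834  3.63280328]
0.04294275718588415 [ 0.19750574  0.13779899 -1.10503546] 17.225
0.04283132120138338 18.6833 [-17.4  16.   74.6   0.   89.4 -92.8]
```

View pics/w2.png

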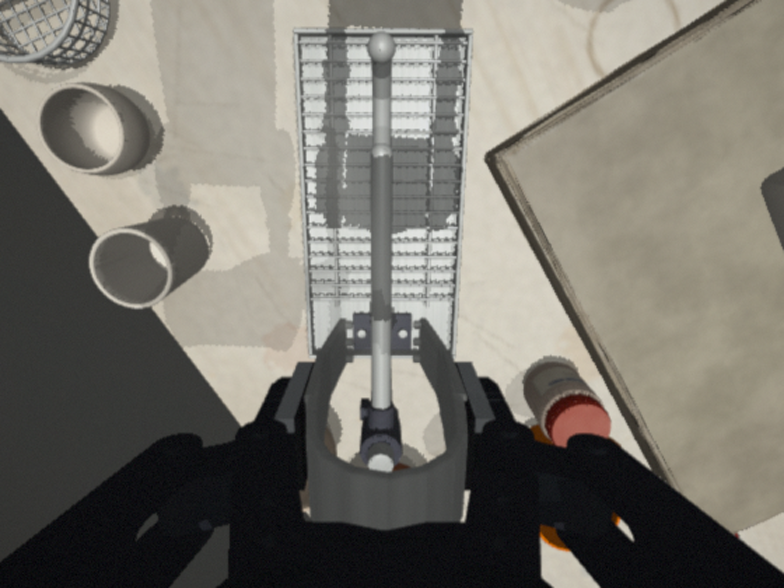

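Run:
```python
from h import *
w=lambda x,y:(x/1.4,y/1.4)
for n,c,z in [("tip",(381,46),.221),("bar1",(381.5,120),.184),("hookstart",(381.5,152),.195),("bar2",(382,250),.195),("bar3",(381,370),.195),("post",(380,462),.221),("kink",(75,20),.16),("cup",(83,127),.064),("beaker",(132,266),.094)]:
    p=onz("wrist",*w(*c),z); print(n,p.round(4))
s=arm.sense(); print(s["tool_pos"],s["ee_rot"].round(3).tolist())
```

```text
tip [ 0.5163 -0.0422  0.221 ]
bar1 [ 0.5442 -0.0494  0.184 ]
hookstart [ 0.5601 -0.0535  0.195 ]
bar2 [ 0.6112 -0.0665  0.195 ]
bar3 [ 0.6831 -0.0858  0.195 ]
post [ 0.728 -0.098  0.221]
kink [ 0.4496 -0.201   0.16  ]
cup [ 0.4833 -0.2768  0.064 ]
beaker [ 0.5942 -0.2671  0.094 ]
[ 0.63214504 -0.07205012  0.31022781] [[0.0, 0.252, 0.968], [0.0, 0.968, -0.252], [-1.0, 0.0, 0.0]]
```

Run:
```python
from h import *
x,y,_=arm.sense()["tool_pos"]; y-=.0005
f0=arm.sense()["contact_force"]
arm.line_to([x,y,.155],vel=.12)
print((arm.sense()["contact_force"]-f0).round(2))
for z in (.147,.144,.1415,.1395,.1375):
    arm.line_to([x,y,z],vel=.05); f=arm.sense()["contact_force"]-f0; print(z,f.round(2))
    if f[2]>4: break
gripper_open()
arm.line_to([x,y,.30],vel=.2)
arm.move_to([.42,-.19,.33],down(10))   # look at basket
print(arm.sense()["t"],arm.sense()["q"].round(1))
snap("wrist","w3.png",None,1.4)
snap("scene","s3.png")
i,T=info("wrist"); print((-T[:3,:3].T@T[:3,3]).round(3))
a=cv2.imread("pics/w3.png"); b=cv2.imread("pics/s3.png")[195:320,165:325]; b=cv2.resize(b,(320,250))
a[:250,:320]=b; cv2.imwrite("pics/w3c.png",a)
```

```text
[ 1.23 -1.3  -0.05]
0.147 [ 1.37 -0.18 -0.36]
0.144 [ 0.18 -1.5  -0.72]
0.1415 [ 0.38 -1.47  0.52]
0.1395 [ 1.8  -0.82  0.54]
0.1375 [-2.9  -0.01  9.66]
23.9083 [-39.4 -11.1 100.4   0.   90.7 -49.5]
[ 0.409 -0.114  0.471]
```

View pics/w3.png

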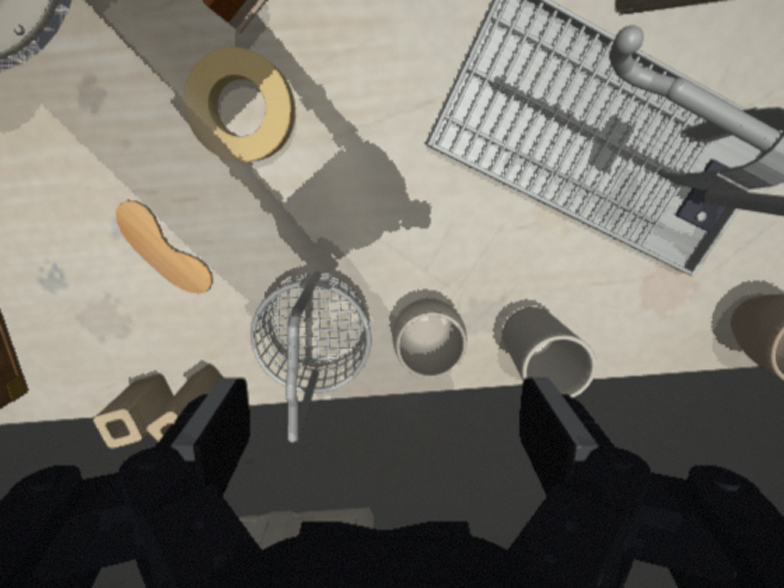

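Run:
```python
from h import *
w=lambda x,y:(x/1.4,y/1.4)
for n,c,z in [("near",(297,320),.152),("far",(293,436),.152),("kinkmid",(293,371),.16),("rimL",(250,335),.055),("rimR",(371,325),.055),("rimT",(310,275),.055),("rimB",(315,391),.055),("block",(118,428),.07),("block2",(165,425),.07),("bar tongs",(770,125),.201)]:
    p=onz("wrist",*w(*c),z); print(n,p.round(4))
im=cv2.imread("pics/raw_w3.png")[185:325,160:290]; im=cv2.resize(im,None,fx=4,fy=4,interpolation=cv2.INTER_CUBIC)
b=cv2.imread("pics/raw_s3.png")[205:310,165:310]; b=cv2.resize(b,(0,0),fx=1.8,fy=1.8,interpolation=cv2.INTER_CUBIC)
o=np.zeros((560,800,3),np.uint8); o[:,:520]=im; o[:b.shape[0],530:530+b.shape[1]]=b; cv2.imwrite("pics/w3d.png",o)
```

```text
near [ 0.3666 -0.2417  0.152 ]
far [ 0.3755 -0.3399  0.152 ]
kinkmid [ 0.3697 -0.279   0.16  ]
rimL [ 0.3111 -0.3038  0.055 ]
rimR [ 0.4243 -0.273   0.055 ]
rimT [ 0.3603 -0.2342  0.055 ]
rimB [ 0.381  -0.3527  0.055 ]
block [ 0.1948 -0.4196  0.07  ]
block2 [ 0.2406 -0.4079  0.07  ]
bar tongs [ 0.6139 -0.0633  0.201 ]
```

View pics/w3d.png

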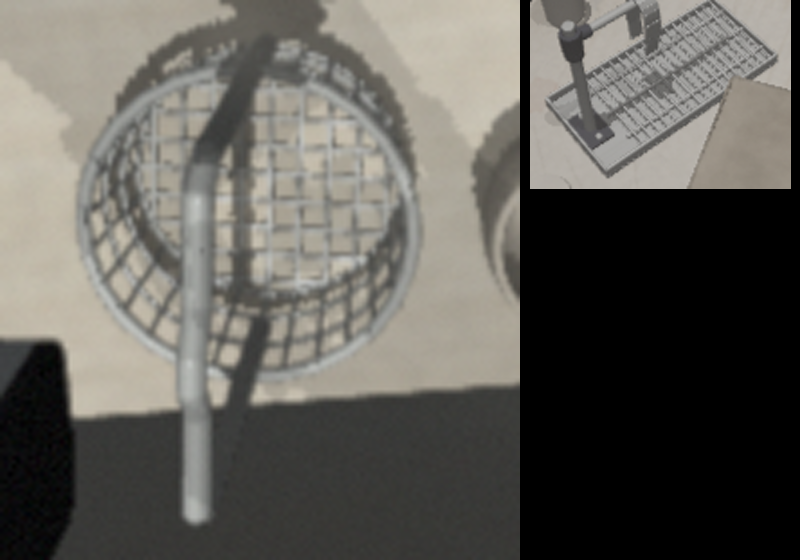

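```bash
cat >> h.py <<'E'
P2=np.array([.728,-.098]); A=np.radians(165.2); U=np.array([np.cos(A),np.sin(A)]); L=np.array([U[1],-U[0]])
def tgt(r,z,lat=.0315): return [*(P2+r*U+lat*L),z]
E
python3 - <<'E'
from h import *
R=down(5.2)
arm.move_to([.367,-.259,.22],R); f0=arm.sense()["contact_force"]
arm.line_to([.367,-.259,.134],vel=.12); print((arm.sense()["contact_force"]-f0).round(2))
grab(80); s=arm.sense(); print(s["grip_width"])
arm.line_to([.367,-.259,.27],vel=.15)
s=arm.sense(); print(s["grip_width"],(s["contact_force"]-f0).round(2),s["moment"].round(3))
arm.move_to(tgt(.33,.27),down(-14.8))
arm.line_to(tgt(.33,.223),vel=.12)
f1=arm.sense()["contact_force"]
for r in(.26,.197):
    arm.line_to(tgt(r,.223),vel=.08); print(r,(arm.sense()["contact_force"]-f1).round(2))
print(arm.sense()["t"],arm.sense()["grip_width"])
snap("wrist","w4.png"); snap("scene","s4.png")
a=cv2.imread("pics/raw_w4.png")[0:400,60:460]; b=cv2.imread("pics/raw_s4.png")[150:300,190:320]
o=np.zeros((600,800,3),np.uint8); o[:400,:400]=a; o[:450,405:795]=cv2.resize(b,(390,450),interpolation=cv2.INTER_CUBIC); cv2.imwrite("pics/v4.png",o)
E
```

```text
[-0.26  0.46 -0.99]
0.005907140672146996
0.00550915700669379 [-0.33  0.39 -3.43] [ 0.099  0.012 -0.027]
0.26 [ 0.35 -0.15 -0.05]
0.197 [-0.22 -1.49  0.25]
30.8583 0.0054751196839978936
```

View pics/v4.png

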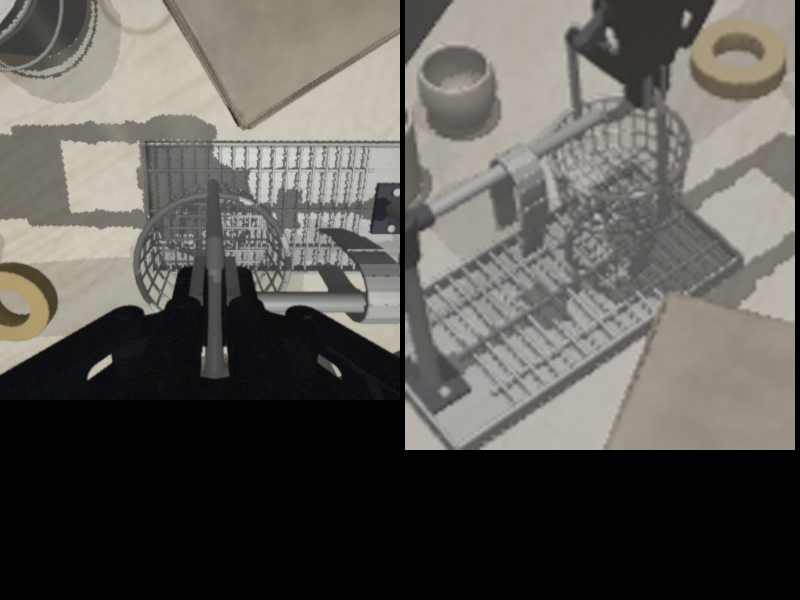

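Run:
```python
from h import *
for c,z in [((275,268),.24),((273,240),.24),((275,372),.248),((274,187),.148),((60+135,260),.15),((60+293,250),.15)]:
    p=onz("wrist",*c,z); d=p[:2]-P2; print(c,p.round(4),"r",(d@U).round(4),"lat",(d@L).round(4))
for lat in(0,.016,.047): print(lat,np.round(proj("wrist",tgt(.197,.24,lat)),1))
f0=arm.sense()["contact_force"]
for z in(.19,.18,.176,.173,.171,.169,.167):
    arm.line_to(tgt(.197,z),vel=.06); s=arm.sense(); f=s["contact_force"]-f0; print(z,f.round(2),s["t"])
    if f[2]>1.8: break
snap("wrist","w5.png"); snap("scene","s5.png")
a=cv2.imread("pics/raw_w5.png")[150:400,180:430]; b=cv2.imread("pics/raw_s5.png")[150:300,190:320]
o=np.zeros((600,800,3),np.uint8); o[:400,:400]=cv2.resize(a,(400,400)); o[:450,405:795]=cv2.resize(b,(390,450),interpolation=cv2.INTER_CUBIC); cv2.imwrite("pics/v5.png",o)
```

```text
(275, 268) [ 0.5499 -0.0045  0.24  ] r 0.1961 lat 0.0449
(273, 240) [0.5523 0.0079 0.24  ] r 0.1969 lat 0.0575
(275, 372) [ 0.5382 -0.0488  0.248 ] r 0.196 lat -0.0009
(274, 187) [0.5527 0.0082 0.148 ] r 0.1966 lat 0.0579
(195, 260) [ 0.485  -0.0285  0.15  ] r 0.2527 lat 0.0051
(353, 250) [ 0.595  -0.0494  0.15  ] r 0.141 lat 0.013
0 [272.8 357. ]
0.016 [272.8 327.2]
0.047 [272.9 263.5]
0.19 [-0.22  0.62 -0.92] 31.6583
0.18 [-0.38 -0.07 -0.16] 31.975
0.176 [-0.36  0.93  0.05] 32.225
0.173 [1.58 1.2  2.49] 32.475
```

Run:
```python
from h import *
arm.line_to(tgt(.197,.172),vel=.05)
gripper_open(); arm.sleep(.3)
x,y,z=arm.sense()["tool_pos"]
arm.line_to([x,y,.33],vel=.12)
arm.move_to([.42,.0,.40],down(-14.8)); arm.sleep(.5)
snap("wrist","w6.png"); snap("scene","s6.png"); snap("top","t6.png")
s=arm.sense();print(s["t"],s["contact_force"].round(2))
a=cv2.imread("pics/raw_w6.png"); b=cv2.imread("pics/raw_s6.png")[150:300,165:425]; c=cv2.imread("pics/raw_t6.png")[125:310,165:425]
o=np.zeros((600,800,3),np.uint8); o[:300,:400]=cv2.resize(a,(400,300)); o[300:531,:400]=cv2.resize(b,(400,231)); 
o[:285,400:]=cv2.resize(c,(400,285)); d=cv2.imread("pics/raw_s6.png")[160:275,195:315]; o[290:590,405:718]=cv2.resize(d,(313,300),interpolation=cv2.INTER_CUBIC); cv2.imwrite("pics/v6.png",o)
```

```text
36.6167 [ 0.05 -0.37  0.08]
```

View pics/v6.png

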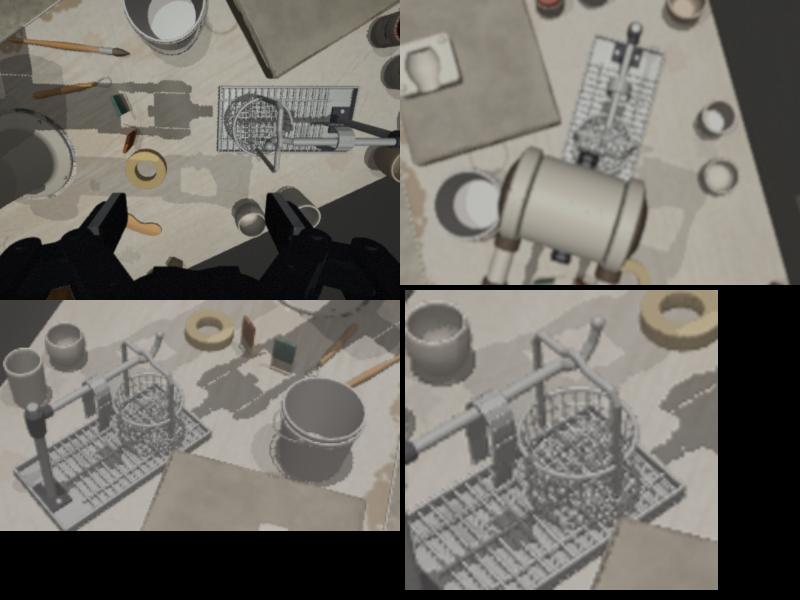

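Run:
```python
from h import *
for r,z,l in[(.197,.197,0),(.18,.197,0),(.197,.189,.047),(.197,.189,-.047),(.222,.226,0),(.1,.204,0)]:
    u,v=proj("scene",tgt(r,z,l)); u2,v2=proj("wrist",tgt(r,z,l))
    print(r,l,"v6 scene",round((u-195)*2.608+405),round((v-160)*2.608+290),"wrist",round(u2/1.4),round(v2/1.4))
close_job()
```

```text
0.197 0 v6 scene 577 353 wrist 279 142
0.18 0 v6 scene 561 362 wrist 290 142
0.197 0.047 v6 scene 611 389 wrist 280 110
0.197 -0.047 v6 scene 544 331 wrist 274 169
0.222 0 v6 scene 598 316 wrist 268 147
0.1 0 v6 scene 487 399 wrist 346 143
the job is handed in; nothing more can be done
```

I handed the job in at about 37 s on the robot's clock, with the rack arm at its stop and the tongs and basket hung; `close_job` gave no verdict.

- **Rack arm:** I pushed it round with the shut gripper until the force rose to about 27 N at the stop. The wrist camera puts it at 165.2°, along the middle of the tray, which measured about 165°.
- **Tongs:** I took them off the pail's rim and lowered them over the bar about 100 mm from the post. In the last picture they hang with one leg on each side.
- **Basket:** I gripped the straight part of its handle, brought it in over the hook's tip and lowered it until it met the hook. That contact came 2 mm above the computed height. In the last picture it hangs upright.
- **Basket position:** In the wrist view the handle crosses the hook within a few pixels of the computed seat. In the scene view everything read about 9 enlarged pixels (about 7 mm) low, including the hook's tip, so that is a calibration offset.
- **Pail, beaker and cup:** All are upright and look unmoved. The robot was clear, with no force on the tool.
- **Disagreement:** The top camera read 6–16 mm off in y from the other cameras at the pail and rack. I used the wrist camera for the tongs, the basket and the hanging.

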